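# Clamp a denture flask to its set torque

### The job

Slide the blue carrier with the aluminium flask along its channel in the press, under the overhanging arm, until it is fully home against the red end stop. Then turn the orange knob of the inclined clamp screw clockwise until its slip clutch clicks over, by about 30 degrees of slip, so that the flask is clamped at the set torque, and let go. Keep the carrier down in its channel and do not disturb the other things on the bench.

Things in the scene. Friction and masses are not known exactly. Their poses are not given: they have to be found in the camera images.
- press: Fixed flask press, may be yawed. Origin: channel centre-line, underside of the bed, on the bench; z up, y along the channel to the red stop, x across, away from the robot. Grey bed 12 mm thick, x -65..95, y -180..160 mm. Channel floor z 12 mm, 84 mm wide between steel rails 10 mm thick: front top z 24, back top z 37 mm.
- stop_face (a point): Middle of the red end stop's face at the channel's +y end: press frame x 0, y 150, z 32 mm. The stop's top is at z 52 mm. Carrier home = its +y end touches this face.
- overhang (a point): Middle of the underside of the cream C-arm that overhangs the channel: press frame x 0, y 100, z 113 mm. The arm is 50 mm wide (y 75..125), spans x -36..84 mm, its top at z 147 mm; its post stands behind the back rail, x 56..84 mm. A dark bushing, 48 mm across, runs through it along the screw axis up to the clutch collar.
- carrier: Loose blue tray 80 x 150 x 12 mm (x, y, z), 0.5 to 0.9 kg with flask, in the channel, axes as the press. Origin: centre of its underside. Aluminium flask on it 76 x 90 x 42 mm, centred at y 30 mm, flat top at z 54 mm. Starts 90 to 150 mm short of home; home: origin at y 75, z 12 mm in the press frame. Slides with some 3 to 10 N.
- tab_top (a point): Top centre of the carrier's black upright tab near its -y end, to push or pinch: 40 mm wide (x), 14 mm thick (y), standing 45 mm above the tray. In the carrier frame x 0, y -62, z 57 mm; the flask begins 40 mm in front of the tab's face.
- knob_grip (a point): Grip point inside the orange knob, on the screw axis, press frame x -62, y 100, z 191 mm. Axis leans 28 deg from vertical towards press -x. Knob: bar 64 mm long, 18 thick, 36 tall; top 14 mm above this point, its round foot (48 mm across) begins 20 mm below it. Site z: outward along the axis; x: along the bar to its white line; y: across it. No axial motion as it turns.
- spindle (a joint): Angle (rad) of screw and of the 80 mm notched aluminium collar (red mark) under the knob; grows clockwise seen from above the knob, 0 to 2.2. Starts at 0 to 0.35. Lowers the ram 8 mm per rad; stops at about 0.9 to 1.1 on the flask when it is home. Bar and white line point uphill (to press +x) when spindle + knob = 0. Friction 0.08 N m; stays as left.
- knob (a joint): Clutch slip (rad) of the orange knob on the collar; starts 0, white line and red mark in line. Below the set torque, 0.2 N m, the knob carries the collar and this stays 0. Once the screw is stopped the clutch gives and this grows with clockwise turning: the white line leaves the red mark. It does not return; turning back unscrews the clamp.
- ram: Ram of the clamp screw: steel rod 16 mm thick with a brass ball end of radius 9 mm (origin: ball centre), sliding down the screw axis from the bushing on to the flask's top. Driven by the screw only.
- cast_a: Bystander, loose: yellowish stone dental cast, 62 x 66 x 32 mm, in front of the press. Origin on the bench under its centre. Leave it alone.
- cast_b: Bystander, loose: white plaster dental cast, 62 x 66 x 32 mm, on the left. Origin on the bench under its centre. Leave it alone.
- bowl: Bystander, loose: green mixing bowl, 100 mm across, 60 mm tall, left of centre, near the robot. Origin on the bench under its centre. Leave it alone.
- bottle: Bystander, loose: amber bottle, 56 mm across, 130 mm tall, beyond the red-stop end of the press. Origin on the bench under its centre. Leave it alone.
- spatula: Bystander, loose: spatula 190 mm long lying on the right. Origin on the bench under its centre. Leave it alone.
There are look-alikes about, which are no part of the job. Leave any purple or yellow look-alike of the carrier alone.

How it is judged:
On the way, in this order (a step that is already met when the one before it is completed fails the run):
1. the carrier is slid home against the end stop before the clutch slips (y of carrier in the frame of press above 0.069 m and z of carrier in the frame of press below 0.018 m and value of joint knob below 0.1 rad), for 0.2 s.
2. the clutch slips with the ram pressing on the flask (y of carrier in the frame of press above 0.069 m and value of joint knob above 0.25 rad and contact force between ram and carrier above 2 N), for 0.2 s.
At the end, for the whole second after the job is handed in: The carrier lies in its channel within 6 mm of the end stop, at rest; the clutch has slipped by more than 0.25 rad (14 degrees); the ram still presses on the flask with more than 2 N (all of step 2 and z of carrier in the frame of press below 0.018 m and linear speed of carrier below 0.01 m/s); the robot touches nothing.
It fails at once if the carrier is lifted out of its channel (over 15 mm) or tipped (over 0.25 rad) (z of carrier in the frame of press above 0.027 m or angle between carrier's own z axis and vertical above 0.25 rad).
It fails at once if another thing on the bench is moved by more than 30 mm (distance of any of cast_a, cast_b, bowl, bottle, spatula from where it was at the start of the episode above 0.03 m).
It also fails if it takes over 58 s, if anything falls off the work surface, if the arm or the gripper's body presses on something with over 40 N, if the wrist force passes 120 N, or if a joint passes its speed limit or range.

### The arm

A 6-joint arm with a two-finger parallel gripper is mounted at the origin on the work surface. World frame = base frame: x ahead of the robot, y to its left, z up, the work surface at z = 0. Lengths are in m, angles in rad, forces in N, time in s.
With the tool pointing down it reaches from about 0.4 to 0.825 m from the base axis. Payload 7 kg.
Tool frame: the origin (TCP) lies midway between the tips of the shut fingers; the grasp point (between the pads) lies 19 mm behind it; z points along the fingers, y is the line along which they close (so a half turn about z gives the same grasp; the last joint's range is limited). The gripper opens to 85 mm and grips with 20 to 120 N. Pads are 22 mm wide; open, the fingers measure 114 mm over their backs; the gripper's body (76 mm by 85 mm) begins 54 mm behind the grasp point. The pads swing forward as they close: fully open they stand 13 mm farther back than shut.
Start: joints at [1.414, 0.359, 0.012, 0, -1.224, -0.288], TCP at [0.29, 0.609, 0.231] pointing down, gripper open.
Joint ranges: [-3.07, 3.07], [-1.43, 2.12], [-1.02, 1.25], [-3.03, 1.67], [-3.05, -0], [-3.03, 3.03]. Speed limits (rad/s): [2.39, 2.39, 3.01, 3.14, 3.14, 3.14].

### API

Orientations are given as a 3x3 rotation matrix whose columns are the frame's x, y, z axes.
In Python, from rig import observe, snapshot, finish_job, trace gives the robot as it stands.
- The arm moves only by the tool apply_moves, never from a script. Its argument "commands" is a list of rows, each an object with "xyz": the shift along the tool's x, y, z in m, a list of three; "rot": the turn, a rotation vector about the tool's x, y, z in rad, a list of three; "hand": the finger opening in m, from 0 to 0.0854. A call has 1 to 12 rows; each row is the pose to reach, as a shift and turn from the pose commanded when the call began, along the tool's axes at that moment; what a row does not reach only later rows make up. A row lasts 1/8 s, in which the tool goes at most 62.5 mm and 10.7 degrees, less where a joint would pass 70% of its speed; a pose out of reach is approached as far as the arm can. A call with a gripper value outside its range is refused whole. The fingers move at their own pace and stop on an object; "squeeze" is the grip in N (left out, the last holds). Time passes only in rows, so rows that repeat a pose let the fingers close. It gives the time, the measured TCP pose, the force, the opening and the grip force at its end, in the units of the state.
- observe(): the state, without advancing time (a new reading comes with each control period).
- snapshot(name): name is "scene" or "top"; returns a dict with "img" (400x640x3 uint8, red, green, blue), "K" (3x3 intrinsics, pixels), "k1" (the pictures are not rectified: a ray, as slopes to the right and down, at radius r is drawn at 1 + k1 r^2 times it, then the intrinsics apply), "R" (3x3) and "t" (3): a world point X has camera coordinates R X + t. Camera axes: x right, y down, z forward; pixel columns grow to the right and rows downward; lengths in m; the calibration is good to about 2 mm. A picture is of the moment at which its call begins. There is no depth.
- finish_job(): hands the job in; it is judged then, once.
Trained networks look in a picture, given as the dict that the camera call returned (one of the last four; its "shot" number tells which), for a name from the list of things; names that differ only in an ending like _2 or _b are one class to them, and where a whole thing is asked for, a point or a joint stands for the part that bears it (a point fixed in the world has none). Each returns a list of dicts, best first, with "conf" (0 to 1); they miss things now and then, are a little off and sometimes report something else, mostly with a low value. They report only what shows in the picture. A call takes as long as a camera call. They do not tell look-alikes from the thing itself.
- trace(picture, label): "mask" (400x640 bool, what is visible of it) and "at" ([column, row] in pixels, amid what is visible of it).
The state is a dict: "clock": time; "qpos": joint angles; "joint_velocities": joint speeds; "joint_torque": joint torques, N m; "tool_pos": TCP position; "ee_rot": TCP orientation; "ft_force": force on the tool from outside, world axes, zero at the start; "ft_torque": the same for the moment, N m; "opening": finger opening in m; "grip_force": force on a finger pad.
Only numpy, scipy, OpenCV 4.12 (cv2) and the standard library are available. Lean on these libraries where they do the work, as an engineer would, in place of code of your own. Each camera call takes 0.05 s, during which the arm holds its last target. There are 200 camera calls.

## Working session

There is one attempt and no reset: what is moved stays moved. The work goes in short steps, Python scripts to look and compute and a tool call to move; the robot and the scene stay as the last step left them, time stands still between calls to the robot, and variables do not carry over. Pictures are saved under pics/ and viewed, at most 10 in all, crops included, and the job is handed in when it is done.

Besides the shell and the picture viewer there is one more tool, called after "Call:" as name([rows], argument=value, ...), one row to a line, values as JSON. apply_moves: Moves the arm, as the interface text tells. Its arguments: {"type":"object","properties":{"commands":{"type":"array"},"squeeze":{"type":"number"}},"required":["commands"]}

```bash
ls; mkdir -p pics; python3 - <<'E'
from rig import *
import cv2
s=observe();print({k:(v if not hasattr(v,'round') else v) for k,v in s.items()})
for n in("scene","top"):
    p=snapshot(n);cv2.imwrite(f"pics/{n}0.png",p["img"][:,:,::-1]);print(n,p["K"],p["k1"],p["R"],p["t"])
    for l in("carrier","tab_top","knob_grip","press","stop_face","overhang","ram","spindle"):
        print(l,[(round(d["conf"],2),d["at"],int(d["mask"].sum())) for d in trace(p,l)])
E
```

```text
pics
{'clock': 0.0, 'qpos': array([ 1.41411763e+00,  3.59380376e-01,  1.10861414e-02, -3.07353913e-04,
       -1.22413656e+00, -2.88088863e-01]), 'joint_velocities': array([-0.00045016,  0.00045606, -0.00050644,  0.00109917, -0.00278   ,
       -0.00019839]), 'joint_torque': array([-2.31914928e-04, -5.83316338e+01,  2.93428820e+01,  6.93689615e+00,
       -5.89161486e-03, -9.16549396e-07]), 'tool_pos': array([0.29025609, 0.60887979, 0.2303875 ]), 'ee_rot': array([[ 9.02665712e-01, -4.30342097e-01, -5.40566636e-04],
       [-4.30342396e-01, -9.02664367e-01, -1.56932428e-03],
       [ 1.87396060e-04,  1.64920396e-03, -9.99998623e-01]]), 'ft_force': array([ 0.74635058, -0.14576001,  0.22596239]), 'ft_torque': array([-0.02012546,  0.01133069, -0.02420812]), 'grip_force': 0.0, 'opening': 0.08570208675843817}
scene [[415.18357556   0.         314.56877575]
 [  0.         415.18357556 199.10006583]
 [  0.           0.           1.        ]] -0.07212297569190008 [[-0.78794665  0.61570087 -0.00724716]
 [ 0.50613913  0.64094188 -0.57707598]
 [-0.35066117 -0.45837316 -0.81665831]] [ 0.43196543 
[... 632 characters left out ...]
446.75051477 197.94755805]
 [  0.           0.           1.        ]] -0.1268739851648076 [[-0.00887085 -0.99985215  0.01473026]
 [-0.99620339  0.00756077 -0.08672741]
 [ 0.08660321 -0.01544368 -0.99612317]] [0.01351313 0.60097388 1.3677972 ]
carrier [(0.75, [376.5, 245.9], 1254), (0.58, [317.5, 188.7], 1236), (0.33, [199.2, 245.4], 387)]
tab_top [(0.81, [376.1, 247.4], 1257), (0.76, [398.7, 146.9], 1164)]
knob_grip [(0.59, [256.7, 201.3], 329), (0.18, [198.3, 243.1], 416)]
press [(0.72, [289.4, 182.0], 4307), (0.16, [217.2, 191.2], 352)]
stop_face [(0.86, [287.5, 181.1], 4326)]
overhang [(0.62, [288.9, 179.3], 4352)]
ram []
spindle [(0.67, [257.1, 199.2], 668), (0.48, [289.2, 184.3], 4528)]
```

View pics/scene0.png

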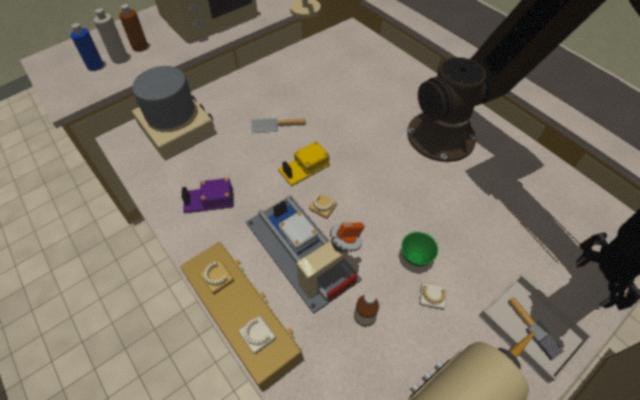

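```bash
python3 - <<'E'
import cv2
a=cv2.imread("pics/top0.png")[100:300,160:426];cv2.imwrite("pics/top0c.png",cv2.resize(a,None,fx=3,fy=3,interpolation=cv2.INTER_CUBIC))
E
```

```text
(no output)
```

View pics/top0c.png

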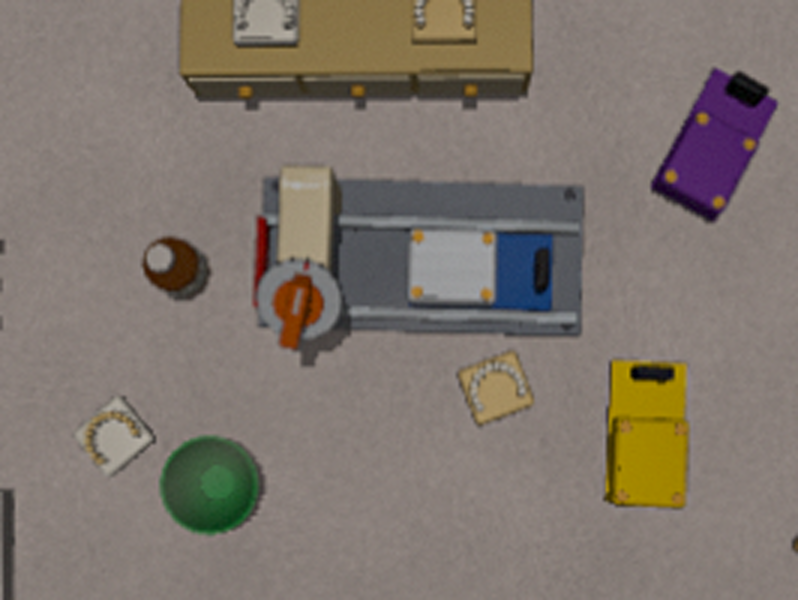

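Blue carrier in the press: scene (293,228), top (338,189), with its black tab at top (340,190). The look-alikes are purple at scene (208,197) and yellow at scene (307,165). The blue one sits in the grey channel, so that is my choice. Orange knob is at top (260,200) and scene (351,231). Next I fit the press pose.

```bash
cat > h.py <<'E'
import numpy as np,cv2,pickle
from scipy.optimize import least_squares
def proj(p,X):
    X=np.atleast_2d(X)
    return cv2.projectPoints(X.astype(float),cv2.Rodrigues(p["R"])[0],p["t"],p["K"],np.array([p["k1"],0,0,0.]))[0][:,0]
def P(q,pts):  # press->world
    c,s=np.cos(q[2]),np.sin(q[2]);R=np.array([[c,-s,0],[s,c,0],[0,0,1]])
    return np.atleast_2d(pts)/1000@R.T+[q[0],q[1],0]
a=np.radians(28);AX=np.array([-np.sin(a),0,np.cos(a)]);UX=np.array([np.cos(a),0,np.sin(a)])
E
python3 - <<'E'
from h import *
from rig import *
t=snapshot("top");s=snapshot("scene")
px=np.array([[263,177],[583,187],[580,334],[541,248],[536,291]])/3+[160,100]
pts=lambda q:np.r_[[[95,160,12],[95,-180,12],[-65,-180,12]],[[20,q[3]-62,69],[-20,q[3]-62,69]]]
f=lambda q:(proj(t,P(q,pts(q)))-px).ravel()
r=least_squares(f,[.6,.05,0,-40]);q=r.x
print(q,r.fun.round(1))
np.save("q.npy",q)
for l in("cast_a","cast_b","bowl","bottle"):
    print(l,[(round(d["conf"],2),d["at"]) for d in trace(t,l)][:3])
def draw(p,x0,y0,w,h,k,name):
    im=cv2.resize(p["img"][y0:y0+h,x0:x0+w,::-1],None,fx=k,fy=k,interpolation=cv2.INTER_CUBIC)
    ln=lambda A,c:cv2.polylines(im,[np.int32((proj(p,P(q,A))-[x0,y0]+.5)*k*8)],False,c,1,cv2.LINE_AA,3)
    ln([[95,160,12],[95,-180,12],[-65,-180,12],[-65,160,12],[95,160,12]],(0,255,0))
    c=q[3];ln([[38,c-15,66],[38,c+75,66],[-38,c+75,66],[-38,c-15,66],[38,c-15,66]],(0,255,255))
    ln([[-36,75,147],[84,75,147],[84,125,147],[-36,125,147]],(255,0,255))
    ln([[20,c-69,69],[20,c-55,69],[-20,c-55,69],[-20,c-69,69]],(255,255,255))
    g=np.array([-62,100,191]);
    ln([g-22*AX+40*(np.cos(u)*UX+np.sin(u)*np.array([0,1,0])) for u in np.linspace(0,6.3,40)],(255,255,0))
    ln([g+14*AX,g+14*AX+32*UX],(255,255,0))
    cv2.imwrite(name,im)
draw(t,200,120,180,110,4,"pics/t1.png");draw(s,230,180,150,140,4,"pics/s1.png")
a=cv2.imread("pics/t1.png");b=cv2.imread("pics/s1.png");print(a.shape,b.shape)
E
```

```text
[ 6.27448023e-01  6.42345523e-02 -3.67359331e-02 -6.87144372e+01] [-0.1 -0.   0.  -0.2  0.   1.  -0.7  0.2  0.7 -1. ]
cast_a [(0.8, [324.3, 228.2]), (0.79, [197.9, 244.7]), (0.37, [285.2, 180.8])]
cast_b [(0.8, [324.3, 228.2]), (0.79, [197.9, 244.7]), (0.37, [285.2, 180.8])]
bowl [(0.87, [230.1, 261.3])]
bottle [(0.6, [216.9, 190.0])]
(440, 720, 3) (560, 600, 3)
```

View pics/t1.png

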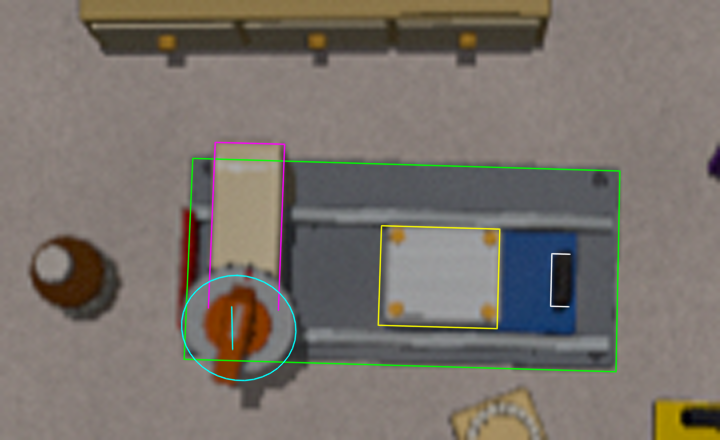

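View pics/s1.png

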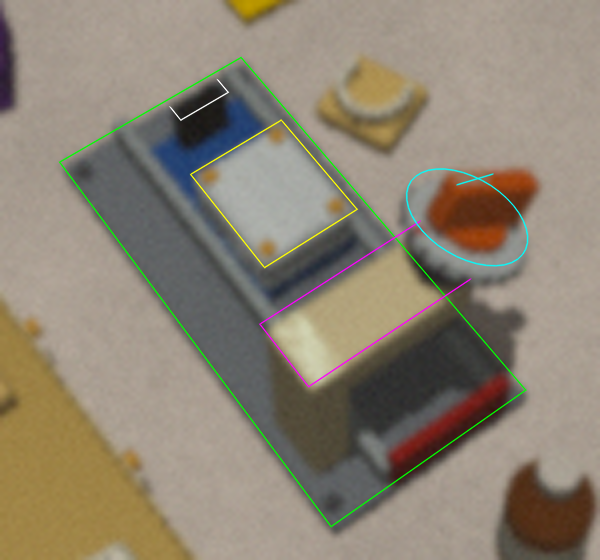

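The scene overlay fits well. The top overlay is off by about 1 px: real flask bolts are centred at t1 (443,273), drawn at (439,276). I'll refit with both views and read the knob angle.

```bash
cat >> h.py <<'E'
from scipy.spatial.transform import Rotation as Ro
def delta(s,pw,Rw):
    R0=s["ee_rot"];return (R0.T@(np.array(pw)-s["tool_pos"])).round(4),Ro.from_matrix(R0.T@Rw).as_rotvec().round(4)
def Rpress(q):return Ro.from_euler("z",q[2]).as_matrix()
E
python3 - <<'E'
from h import *
from rig import *
t=snapshot("top");s=snapshot("scene");q=np.load("q.npy")
cv=lambda a,k,o:(np.array(a,float)+.5)/k-.5+o
pt=cv([[195,160],[619,172],[615,372],[217,145],[284,146],[443,273],[561,280]],4,[200,120])
ps=cv([[62,162],[241,58],[332,526],[524,390],[262,325],[310,386],[272,191]],4,[230,180])
B=[[95,160,12],[95,-180,12],[-65,-180,12]];A=[[84,125,147],[84,75,147]]
def f(q):
    a=proj(t,P(q,np.array(B+A+[[0,q[3]+30,66],[0,q[3]-62,69]])))-pt
    b=proj(s,P(q,np.array([[95,-180,12],[-65,-180,12],[95,160,12],[-65,160,12],[84,75,147],[84,125,147],[0,q[3]+30,66]])))-ps
    return np.r_[a,b].ravel()
r=least_squares(f,q,loss="soft_l1");q=r.x;np.save("q.npy",q);print(q,f(q).reshape(-1,2).round(1).tolist())
g=np.array([-62,100,191.])
bar=cv([[251,291],[229,379]],4,[200,120])
for th in(0,.1,.2,.3,.4):
    d=np.cos(th)*UX-np.sin(th)*np.array([0,1,0]);print(th,(proj(t,P(q,np.array([g+14*AX+32*d,g+14*AX-32*d])))-bar).round(1).tolist())
R=Rpress(q);st=observe()
# push tool: y along -press x, z down
Rp=R@np.array([[0,-1,0],[-1,0,0],[0,0,-1.]]); Rp2=R@np.array([[0,1,0],[1,0,0],[0,0,-1.]])
X=P(q,[0,q[3]-69-11-14,120])[0]
print(X,delta(st,X,Rp),delta(st,X,Rp2))
print(P(q,g))
E
```

```text
[ 6.26632691e-01  6.45536554e-02 -3.59032532e-02 -7.05653057e+01] [[-0.9, -0.3], [-0.1, -0.3], [-0.1, -0.1], [-0.8, -0.6], [-0.2, -0.4], [-0.7, 1.1], [0.1, 0.1], [-0.6, -0.2], [0.0, -0.4], [-0.1, -0.2], [0.5, -0.3], [-0.4, -0.5], [-0.2, -0.1], [-0.0, -0.6]]
0 [[-5.2, 3.9], [0.8, 3.4]]
0.1 [[-4.0, 4.0], [-0.3, 3.3]]
0.2 [[-2.8, 4.2], [-1.5, 3.1]]
0.3 [[-1.6, 4.5], [-2.6, 2.8]]
0.4 [[-0.5, 4.9], [-3.7, 2.5]]
[ 0.62072553 -0.0999056   0.12      ] (array([0.6033, 0.4981, 0.1113]), array([ 1.0000e-04, -1.0000e-04,  1.1619e+00])) (array([0.6033, 0.4981, 0.1113]), array([ 1.0000e-04,  1.0000e-04, -1.9797e+00]))
[[0.5682622  0.16671473 0.191     ]]
```

Call:
apply_moves([
  {"xyz": [0,0,-0.06],"rot": [0,0,0],"hand": 0},
  {"xyz": [0,0,-0.12],"rot": [0,0,0],"hand": 0},
  {"xyz": [0.06,0.05,-0.12],"rot": [0,0,0.15],"hand": 0},
  {"xyz": [0.6033,0.4981,-0.12],"rot": [0,0,1.162],"hand": 0},
  {"xyz": [0.6033,0.4981,-0.12],"rot": [0,0,1.162],"hand": 0},
  {"xyz": [0.6033,0.4981,-0.12],"rot": [0,0,1.162],"hand": 0},
  {"xyz": [0.6033,0.4981,-0.12],"rot": [0,0,1.162],"hand": 0},
  {"xyz": [0.6033,0.4981,-0.12],"rot": [0,0,1.162],"hand": 0},
  {"xyz": [0.6033,0.4981,-0.12],"rot": [0,0,1.162],"hand": 0},
  {"xyz": [0.6033,0.4981,-0.12],"rot": [0,0,1.162],"hand": 0},
  {"xyz": [0.6033,0.4981,-0.12],"rot": [0,0,1.162],"hand": 0},
  {"xyz": [0.6033,0.4981,-0.12],"rot": [0,0,1.162],"hand": 0},
], squeeze=40)

```text
clock: 2.8
tool_pos: [0.5548, 0.0407, 0.3517]
ee_rot: [[-0.036, -0.999, 0.001], [-0.999, 0.036, 0.0], [-0.0, -0.001, -1.0]]
ft_force: [0.7, 0.7, -0.0]
opening: -0.0002
grip_force: 0.0
```

Call:
apply_moves([
  {"xyz": [0,0,0],"rot": [0,0,0],"hand": 0},
  {"xyz": [0,0,0],"rot": [0,0,0],"hand": 0},
])

```text
clock: 3.05
tool_pos: [0.5542, 0.0424, 0.3512]
ee_rot: [[-0.037, -0.999, -0.0], [-0.999, 0.037, 0.0], [-0.0, 0.0, -1.0]]
ft_force: [0.8, 0.4, -1.0]
opening: -0.0
grip_force: 0.0
```

```bash
python3 - <<'E'
from h import *
from rig import *
q=np.load("q.npy");st=observe();R=Rpress(q)
Rp=R@np.array([[0,-1,0],[-1,0,0],[0,0,-1.]])
print(st["tool_pos"],st["qpos"],st["opening"],st["ft_force"])
for z in(120,34): print(delta(st,P(q,[0,q[3]-69-11-14,z])[0],Rp))
t=snapshot("top")
for l in("knob_grip","spindle"):
  for d in trace(t,l)[:2]:print(l,d["conf"],d["at"])
E
```

```text
[0.55415668 0.04238898 0.35116535] [ 4.28552995e-01  1.06331531e-01 -5.06964868e-02 -1.98049263e-04
 -1.41398407e+00 -4.65820283e-01] -9.351775964340496e-06 [ 0.8113585   0.43617892 -0.95817679]
(array([ 0.1397, -0.0719,  0.2311]), array([ 0.0003,  0.0001, -0.0014]))
(array([ 0.1397, -0.0719,  0.3171]), array([ 0.0003,  0.0001, -0.0014]))
```

Call:
apply_moves([
  {"xyz": [0.06,-0.03,0],"rot": [0,0,0],"hand": 0},
  {"xyz": [0.14,-0.072,0],"rot": [0,0,0],"hand": 0},
  {"xyz": [0.14,-0.072,0],"rot": [0,0,0],"hand": 0},
  {"xyz": [0.14,-0.072,0.06],"rot": [0,0,0],"hand": 0},
  {"xyz": [0.14,-0.072,0.12],"rot": [0,0,0],"hand": 0},
  {"xyz": [0.14,-0.072,0.18],"rot": [0,0,0],"hand": 0},
  {"xyz": [0.14,-0.072,0.211],"rot": [0,0,0],"hand": 0},
  {"xyz": [0.14,-0.072,0.211],"rot": [0,0,0],"hand": 0},
])

```text
clock: 4.2
tool_pos: [0.6197, -0.0985, 0.138]
ee_rot: [[-0.034, -0.999, -0.005], [-0.999, 0.034, -0.0], [0.001, 0.005, -1.0]]
ft_force: [1.0, 0.3, 1.0]
opening: -0.0003
grip_force: 0.0
```

```bash
python3 - <<'E'
from h import *
from rig import *
q=np.load("q.npy");st=observe();R=Rpress(q)
print(st["tool_pos"]); print(delta(st,P(q,[0,q[3]-69-11-14,34])[0],st["ee_rot"]))
t=snapshot("top");s=snapshot("scene")
for p in(t,s):
  for l in("knob_grip","spindle","cast_a"):
    for d in trace(p,l)[:1]:print(l,d["conf"],d["at"])
a=cv2.resize(t["img"][140:230,220:380,::-1],None,fx=4,fy=4,interpolation=cv2.INTER_CUBIC)
b=cv2.resize(s["img"][190:270,250:410,::-1],None,fx=4,fy=4,interpolation=cv2.INTER_CUBIC)
b=b[:240]
cv2.imwrite("pics/m2.png",np.vstack([a[:360],b]))
E
```

```text
[ 0.61965023 -0.09849872  0.13798961]
(array([ 0.0013, -0.0016,  0.104 ]), array([0., 0., 0.]))
cast_a 0.66 [323.7, 204.7]
knob_grip 0.61 [352.6, 229.5]
spindle 0.78 [345.3, 239.5]
cast_a 0.76 [433.7, 296.8]
```

View pics/m2.png

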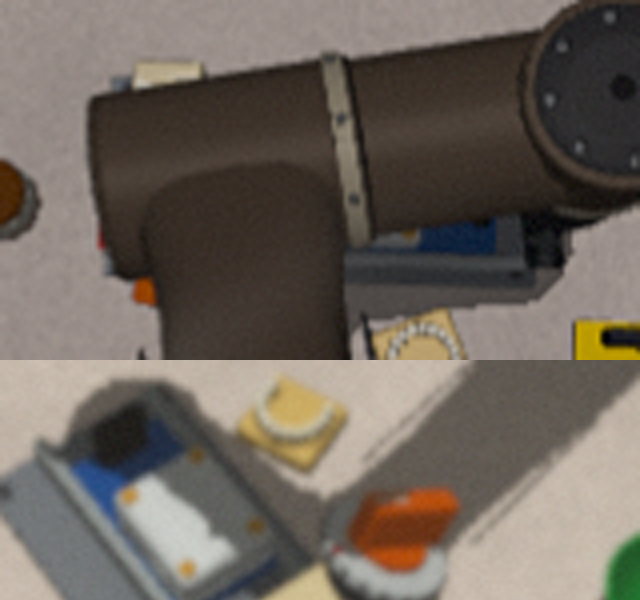

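The top view shows the forearm and wrist link over the press, from (90,100) to (540,200) in the crop, hiding the knob. I need its height before descending.

```bash
python3 - <<'E'
from h import *
from rig import *
s=snapshot("scene");st=observe();print(st["qpos"],proj(s,[st["tool_pos"],st["tool_pos"]+[0,0,.1],st["tool_pos"]+[0,0,.2]]))
cv2.imwrite("pics/s3.png",s["img"][:,:,::-1])
E
```

```text
[ 1.50465340e-01  3.52566921e-01 -2.13838368e-01  5.58128853e-05
 -1.00276442e+00 -1.86509922e-01] [[270.43659838 181.09278182]
 [266.74805468 156.88861138]
 [262.47680901 128.68635354]]
```

View pics/s3.png

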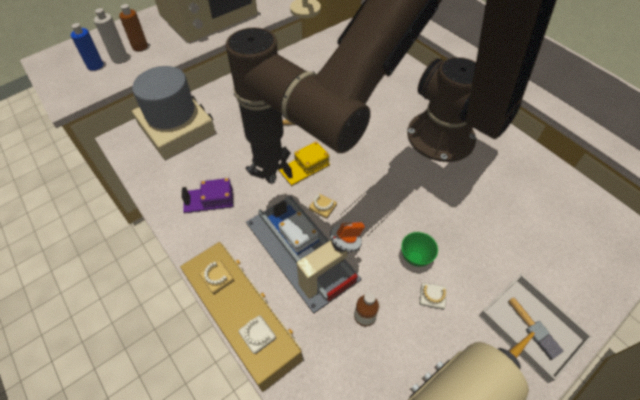

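The link sits around z 0.45, well above the knob, so descending is clear.

Call:
apply_moves([
  {"xyz": [0.001,-0.0015,0.05],"rot": [0,0,0],"hand": 0},
  {"xyz": [0.001,-0.0015,0.09],"rot": [0,0,0],"hand": 0},
  {"xyz": [0.001,-0.0015,0.104],"rot": [0,0,0],"hand": 0},
  {"xyz": [0.001,-0.0015,0.104],"rot": [0,0,0],"hand": 0},
  {"xyz": [-0.007,-0.0015,0.104],"rot": [0,0,0],"hand": 0},
  {"xyz": [-0.014,-0.0015,0.104],"rot": [0,0,0],"hand": 0},
  {"xyz": [-0.022,-0.0015,0.104],"rot": [0,0,0],"hand": 0},
  {"xyz": [-0.03,-0.0015,0.104],"rot": [0,0,0],"hand": 0},
])

```text
clock: 5.65
tool_pos: [0.6246, -0.0701, 0.038]
ee_rot: [[-0.035, -0.999, 0.002], [-0.999, 0.035, -0.001], [0.001, -0.002, -1.0]]
ft_force: [-0.2, -6.8, 4.1]
opening: 0.0
grip_force: 3.3
```

```bash
python3 - <<'E'
from h import *
from rig import *
q=np.load("q.npy");st=observe();R=Rpress(q)
print(st["tool_pos"],st["ft_force"]); print(delta(st,P(q,[0,-5,36])[0],R@np.array([[0,-1,0],[-1,0,0],[0,0,-1.]])))
E
```

```text
[ 0.6245847  -0.07012604  0.03802317] [-0.23675428 -6.84540959  4.07982191]
(array([-0.1297,  0.0027,  0.0019]), array([-0.0021, -0.0009,  0.0005]))
```

Call:
apply_moves([
  {"xyz": [-0.012,0.0005,0],"rot": [0,0,0],"hand": 0},
  {"xyz": [-0.024,0.0005,0],"rot": [0,0,0],"hand": 0},
  {"xyz": [-0.036,0.001,0],"rot": [0,0,0],"hand": 0},
  {"xyz": [-0.048,0.001,0],"rot": [0,0,0],"hand": 0},
  {"xyz": [-0.06,0.001,0],"rot": [0,0,0],"hand": 0},
  {"xyz": [-0.072,0.0015,0],"rot": [0,0,0],"hand": 0},
  {"xyz": [-0.084,0.0015,0],"rot": [0,0,0],"hand": 0},
  {"xyz": [-0.096,0.002,0],"rot": [0,0,0],"hand": 0},
  {"xyz": [-0.106,0.002,0],"rot": [0,0,0],"hand": 0},
  {"xyz": [-0.113,0.002,0],"rot": [0,0,0],"hand": 0},
  {"xyz": [-0.118,0.002,0],"rot": [0,0,0],"hand": 0},
])

```text
clock: 7.02
tool_pos: [0.6271, 0.0479, 0.038]
ee_rot: [[-0.035, -0.999, 0.003], [-0.999, 0.035, -0.001], [0.001, -0.003, -1.0]]
ft_force: [2.1, -7.0, 3.5]
opening: -0.0003
grip_force: 3.8
```

Call:
apply_moves([
  {"xyz": [-0.003,0,0],"rot": [0,0,0],"hand": 0},
  {"xyz": [-0.006,0,0],"rot": [0,0,0],"hand": 0},
])

```text
clock: 7.28
tool_pos: [0.6273, 0.0537, 0.038]
ee_rot: [[-0.035, -0.999, 0.002], [-0.999, 0.035, -0.001], [0.001, -0.002, -1.0]]
ft_force: [3.1, -7.6, 4.0]
opening: -0.0
grip_force: 3.8
```

Call:
apply_moves([
  {"xyz": [-0.002,0,0],"rot": [0,0,0],"hand": 0},
  {"xyz": [-0.004,0,0],"rot": [0,0,0],"hand": 0},
])

```text
clock: 7.52
tool_pos: [0.6274, 0.0576, 0.038]
ee_rot: [[-0.035, -0.999, 0.002], [-0.999, 0.035, -0.001], [0.001, -0.003, -1.0]]
ft_force: [2.2, -7.7, 3.1]
opening: 0.0001
grip_force: 3.9
```

Call:
apply_moves([
  {"xyz": [-0.002,0,0],"rot": [0,0,0],"hand": 0},
  {"xyz": [-0.004,0,0],"rot": [0,0,0],"hand": 0},
])

```text
clock: 7.78
tool_pos: [0.6276, 0.0615, 0.038]
ee_rot: [[-0.035, -0.999, 0.002], [-0.999, 0.035, -0.001], [0.001, -0.002, -1.0]]
ft_force: [2.7, -12.2, 0.9]
opening: 0.0001
grip_force: 7.6
```

Call:
apply_moves([
  {"xyz": [-0.0015,0,0],"rot": [0,0,0],"hand": 0},
  {"xyz": [-0.0015,0,0],"rot": [0,0,0],"hand": 0},
])

```text
clock: 8.02
tool_pos: [0.6276, 0.0615, 0.038]
ee_rot: [[-0.036, -0.999, 0.002], [-0.999, 0.036, -0.002], [0.002, -0.002, -1.0]]
ft_force: [4.6, -15.0, 3.4]
opening: -0.0
grip_force: 7.4
```

Call:
apply_moves([
  {"xyz": [-0.001,0,0],"rot": [0,0,0],"hand": 0},
  {"xyz": [-0.001,0,0],"rot": [0,0,0],"hand": 0},
])

```text
clock: 8.28
tool_pos: [0.6275, 0.0616, 0.038]
ee_rot: [[-0.036, -0.999, 0.001], [-0.999, 0.036, -0.003], [0.003, -0.002, -1.0]]
ft_force: [4.0, -18.9, 3.9]
opening: 0.0001
grip_force: 9.6
```

The carrier has stopped: its position holds while the force climbs to 19 N, so it is home. Retreating, then measuring the knob from the unobstructed first pictures.

Call:
apply_moves([
  {"xyz": [0.02,0,0],"rot": [0,0,0],"hand": 0},
  {"xyz": [0.04,0,0],"rot": [0,0,0],"hand": 0},
  {"xyz": [0.05,0,-0.06],"rot": [0,0,0],"hand": 0.06},
  {"xyz": [0.05,0,-0.12],"rot": [0,0,0],"hand": 0.06},
  {"xyz": [0.05,0,-0.18],"rot": [0,0,0],"hand": 0.06},
  {"xyz": [0.05,0,-0.24],"rot": [0,0,0],"hand": 0.06},
  {"xyz": [0.05,0,-0.27],"rot": [0,0,0],"hand": 0.06},
])

```text
clock: 9.15
tool_pos: [0.6254, 0.0143, 0.3108]
ee_rot: [[-0.036, -0.999, 0.005], [-0.999, 0.036, 0.002], [-0.002, -0.005, -1.0]]
ft_force: [0.8, 0.5, -0.3]
opening: 0.0598
grip_force: 0.0
```

```bash
python3 - <<'E'
from h import *
from rig import *
t=snapshot("top");s=snapshot("scene");q=np.load("q.npy");pickle.dump((t,s),open("cal.pkl","wb"))
T=cv2.imread("pics/top0.png");S=cv2.imread("pics/scene0.png")
g=np.array([-62,100,191.]);k=8;out=[]
for p,im,x0,y0 in((t,T,240,180),(s,S,325,210)):
    c=cv2.resize(im[y0:y0+45,x0:x0+50],None,fx=k,fy=k,interpolation=cv2.INTER_CUBIC)
    # bar top rectangle at theta .25, foot circle, collar
    d=np.cos(.25)*UX-np.sin(.25)*np.array([0,1,0]);e=np.cross(AX,d)
    ln=lambda A,col:cv2.polylines(c,[np.int32((proj(p,P(q,np.array(A)))-[x0,y0]+.5)*k*8)],True,col,1,cv2.LINE_AA,3)
    ln([g+14*AX+i*d+j*e for i,j in((32,9),(32,-9),(-32,-9),(-32,9))],(255,255,255))
    ln([g-20*AX+24*(np.cos(u)*d+np.sin(u)*e) for u in np.linspace(0,6.2,40)],(255,255,0))
    out.append(c)
cv2.imwrite("pics/k4.png",np.hstack(out))
E
```

```text
(no output)
```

View pics/k4.png

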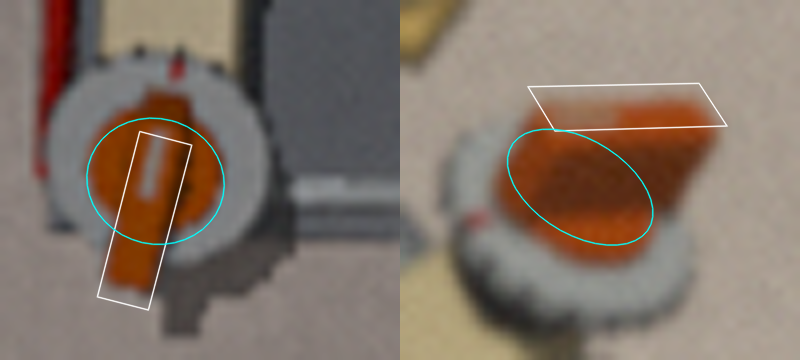

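Top crop: the real bar runs from about (155,135) to (128,290), which is about 4 mm further +x than predicted and tilted by θ≈0.2. The scene crop agrees, with the bar about 10 px lower and 8 px left at 8x zoom. I'll correct by (+4,-1,-2) mm and compute the hover.

```bash
cat >> h.py <<'E'
def grip(q,th,off,corr=(.004,-.001,-.002)):  # off mm outward of TCP from grip point
    g=np.array([-62,100,191.]);d=np.cos(th)*UX-np.sin(th)*np.array([0,1,0])
    R=Rpress(q)@np.c_[d,np.cross(-AX,d),-AX]
    return P(q,g+off*AX)[0]+corr,R
E
python3 - <<'E'
from h import *
from rig import *
q=np.load("q.npy");st=observe()
print(st["qpos"].round(2));X,R=grip(q,.2,90);print(X,delta(st,X,R))
E
```

```text
[ 0.33  0.24  0.02  0.   -1.35 -0.37]
[0.53003699 0.16723141 0.26846528] (array([-0.1492,  0.1018,  0.0423]), array([ 0.4015,  0.3313, -1.3429]))
```

Call:
apply_moves([
  {"xyz": [-0.05,0.05,-0.03],"rot": [0.1,0.08,-0.33],"hand": 0.06},
  {"xyz": [-0.1,0.1,-0.03],"rot": [0.2,0.16,-0.67],"hand": 0.06},
  {"xyz": [-0.149,0.102,-0.02],"rot": [0.4015,0.3313,-1.3429],"hand": 0.06},
  {"xyz": [-0.149,0.102,-0.02],"rot": [0.4015,0.3313,-1.3429],"hand": 0.06},
  {"xyz": [-0.149,0.102,-0.02],"rot": [0.4015,0.3313,-1.3429],"hand": 0.06},
  {"xyz": [-0.149,0.102,-0.02],"rot": [0.4015,0.3313,-1.3429],"hand": 0.06},
  {"xyz": [-0.149,0.102,-0.02],"rot": [0.4015,0.3313,-1.3429],"hand": 0.06},
  {"xyz": [-0.149,0.102,0.042],"rot": [0.4015,0.3313,-1.3429],"hand": 0.06},
  {"xyz": [-0.149,0.102,0.042],"rot": [0.4015,0.3313,-1.3429],"hand": 0.06},
  {"xyz": [-0.149,0.102,0.042],"rot": [0.4015,0.3313,-1.3429],"hand": 0.06},
  {"xyz": [-0.149,0.102,0.042],"rot": [0.4015,0.3313,-1.3429],"hand": 0.06},
  {"xyz": [-0.149,0.102,0.042],"rot": [0.4015,0.3313,-1.3429],"hand": 0.06},
])

```text
clock: 10.75
tool_pos: [0.5293, 0.1683, 0.2661]
ee_rot: [[0.86, -0.212, 0.464], [-0.23, -0.973, -0.017], [0.455, -0.093, -0.886]]
ft_force: [-0.1, -0.8, 0.4]
opening: 0.0597
grip_force: 0.0
```

```bash
python3 - <<'E'
from h import *
from rig import *
q=np.load("q.npy");st=observe()
print(st["tool_pos"],st["qpos"].round(2));
for o in(90,-9):
    X,R=grip(q,.2,o);print(X,delta(st,X,R))
t=snapshot("top");s=snapshot("scene")
out=[]
for p,x0,y0 in((t,225,165),(s,300,180)):
    c=cv2.resize(p["img"][y0:y0+80,x0:x0+80,::-1],None,fx=5,fy=5,interpolation=cv2.INTER_CUBIC)
    for A,col in((grip(q,.2,90)[0],(255,0,0)),(grip(q,.2,14)[0],(255,255,0)),(st["tool_pos"],(0,255,0))):
        cv2.circle(c,tuple(np.int32((proj(p,A)[0]-[x0,y0]+.5)*5)),3,col,-1)
    out.append(c)
cv2.imwrite("pics/h5.png",np.hstack(out))
E
```

```text
[0.52926862 0.16834701 0.26614969] [ 0.86 -0.11 -0.78  0.61 -0.68  0.03]
[0.53003699 0.16723141 0.26846528] (array([ 0.002 ,  0.0007, -0.0017]), array([ 0.0012,  0.0054, -0.0007]))
[0.57648472 0.16556307 0.18105347] (array([0.0025, 0.0006, 0.0973]), array([ 0.0012,  0.0054, -0.0007]))
```

View pics/h5.png

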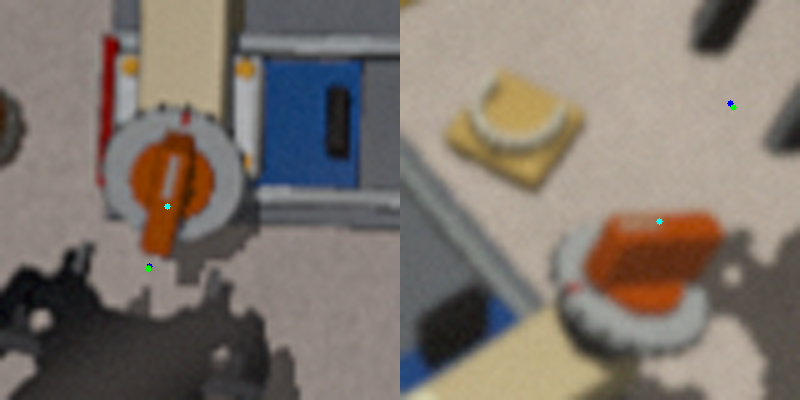

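Both views show the knob clear and my predicted bar-top centre on the bar: top (167,206) against about (166,200), scene (660,221) against about (660,217). The carrier is home against the red stop at (108,110). Descending to grip.

Call:
apply_moves([
  {"xyz": [0.0025,0.001,0.03],"rot": [0,0.005,0],"hand": 0.06},
  {"xyz": [0.0025,0.001,0.06],"rot": [0,0.005,0],"hand": 0.06},
  {"xyz": [0.0025,0.001,0.08],"rot": [0,0.005,0],"hand": 0.06},
  {"xyz": [0.0025,0.001,0.095],"rot": [0,0.005,0],"hand": 0.06},
  {"xyz": [0.0025,0.001,0.095],"rot": [0,0.005,0],"hand": 0.06},
])

```text
clock: 11.48
tool_pos: [0.5743, 0.1631, 0.1802]
ee_rot: [[0.859, -0.213, 0.466], [-0.229, -0.973, -0.022], [0.458, -0.088, -0.885]]
ft_force: [-0.6, -0.7, -0.1]
opening: 0.0599
grip_force: 0.0
```

Call:
apply_moves([
  {"xyz": [0,0,0],"rot": [0,0,0],"hand": 0.03},
  {"xyz": [0,0,0],"rot": [0,0,0],"hand": 0.01},
  {"xyz": [0,0,0],"rot": [0,0,0],"hand": 0},
  {"xyz": [0,0,0],"rot": [0,0,0],"hand": 0},
], squeeze=40)

```text
clock: 11.98
tool_pos: [0.575, 0.168, 0.1833]
ee_rot: [[0.858, -0.206, 0.47], [-0.226, -0.974, -0.013], [0.46, -0.095, -0.883]]
ft_force: [-0.5, 9.2, 0.4]
opening: 0.0172
grip_force: 41.8
```

```bash
python3 - <<'E'
from h import *
from rig import *
q=np.load("q.npy");st=observe()
print(st["tool_pos"],st["qpos"].round(2),st["ft_force"],st["ft_torque"],st["opening"],st["grip_force"])
X,R=grip(q,.2,-9);print(X,delta(st,X,R))
E
```

```text
[0.57502192 0.16795815 0.18330231] [ 0.67  0.04 -0.91  0.94 -0.38 -0.18] [-0.48363748  9.18330852  0.37441052] [2.86064342 1.88885053 1.55948936] 0.01723456795235523 41.7944598197937
[0.57648472 0.16556307 0.18105347] (array([0.0008, 0.0022, 0.0027]), array([-0.0042,  0.    ,  0.0033]))
```

Gripped: opening 17 mm, 42 N. Relieving the side force and starting the clockwise turn (+z of tool).

Call:
apply_moves([
  {"xyz": [0,-0.003,0],"rot": [0,0,0.05],"hand": 0},
  {"xyz": [0,-0.003,0],"rot": [0,0,0.15],"hand": 0},
  {"xyz": [0,-0.003,0],"rot": [0,0,0.25],"hand": 0},
  {"xyz": [0,-0.003,0],"rot": [0,0,0.35],"hand": 0},
])

```text
clock: 12.48
tool_pos: [0.575, 0.1682, 0.1832]
ee_rot: [[0.733, -0.493, 0.469], [-0.551, -0.834, -0.017], [0.4, -0.246, -0.883]]
ft_force: [-4.9, 1.6, 6.4]
opening: 0.0172
grip_force: 42.7
```

```bash
python3 - <<'E'
from h import *
from rig import *
q=np.load("q.npy");st=observe()
print(st["tool_pos"],st["qpos"].round(2),st["ft_force"],st["ft_torque"],st["opening"],st["grip_force"])
X,R=grip(q,.2,-9);print(X,delta(st,X,R)); print("axis moment",st["ft_torque"]@st["ee_rot"])
E
```

```text
[0.57502521 0.16816582 0.1831918 ] [ 0.67  0.04 -0.91  0.94 -0.39 -0.53] [-4.86229147  1.62835397  6.40410973] [0.42168625 2.36899075 0.26168761] 0.017224363722623547 42.65279173851013
[0.57648472 0.16556307 0.18105347] (array([0.0016, 0.002 , 0.0026]), array([ 4.000e-04, -1.000e-04, -3.516e-01]))
axis moment [-0.89110987 -2.24919121 -0.0740203 ]
```

Call:
apply_moves([
  {"xyz": [0,0,0],"rot": [0,0,0.1],"hand": 0},
  {"xyz": [0,0,0],"rot": [0,0,0.2],"hand": 0},
  {"xyz": [0,0,0],"rot": [0,0,0.3],"hand": 0},
  {"xyz": [0,0,0],"rot": [0,0,0.4],"hand": 0},
  {"xyz": [0,0,0],"rot": [0,0,0.5],"hand": 0},
  {"xyz": [0,0,0],"rot": [0,0,0.6],"hand": 0},
  {"xyz": [0,0,0],"rot": [0,0,0.7],"hand": 0},
])

```text
clock: 13.35
tool_pos: [0.5749, 0.1682, 0.1831]
ee_rot: [[0.243, -0.849, 0.469], [-0.959, -0.284, -0.017], [0.148, -0.446, -0.883]]
ft_force: [-4.8, 1.7, 5.6]
opening: 0.0169
grip_force: 42.7
```

```bash
python3 - <<'E'
from h import *
from rig import *
q=np.load("q.npy");st=observe()
print(st["tool_pos"],st["qpos"].round(2),st["ft_force"],st["opening"],st["grip_force"])
X,R=grip(q,.2,-9);print(X,delta(st,X,R)); print("axis moment",st["ft_torque"]@st["ee_rot"])
E
```

```text
[0.57492315 0.16821587 0.18313811] [ 0.67  0.04 -0.91  0.94 -0.39 -1.23] [-4.82764497  1.69040354  5.56323034] 0.016918407359140766 42.68754780292511
[0.57648472 0.16556307 0.18105347] (array([0.0026, 0.0004, 0.0026]), array([ 3.0000e-04, -1.0000e-04, -1.0513e+00]))
axis moment [-2.36681977 -1.35007019 -0.1677052 ]
```

Call:
apply_moves([
  {"xyz": [0,0,0],"rot": [0,0,0.1],"hand": 0},
  {"xyz": [0,0,0],"rot": [0,0,0.2],"hand": 0},
  {"xyz": [0,0,0],"rot": [0,0,0.3],"hand": 0},
  {"xyz": [0,0,0],"rot": [0,0,0.3],"hand": 0},
  {"xyz": [0,0,0],"rot": [0,0,0.3],"hand": 0},
])

```text
clock: 13.98
tool_pos: [0.5749, 0.1683, 0.1831]
ee_rot: [[-0.016, -0.883, 0.469], [-1.0, 0.009, -0.017], [0.011, -0.469, -0.883]]
ft_force: [-6.4, 2.2, 6.3]
opening: 0.0172
grip_force: 42.8
```

```bash
python3 - <<'E'
from h import *
from rig import *
st=observe()
print(st["qpos"].round(2),st["ft_force"],"axis moment",st["ft_torque"]@st["ee_rot"])
E
```

```text
[ 0.67  0.04 -0.91  0.94 -0.39 -1.53] [-6.44508667  2.19062369  6.25685324] axis moment [-2.7935782  -0.63259419 -0.05456674]
```

Call:
apply_moves([
  {"xyz": [0,0,0],"rot": [0,0,0],"hand": 0.03},
  {"xyz": [0,0,0],"rot": [0,0,0],"hand": 0.045},
  {"xyz": [0,0,0],"rot": [0,0,0],"hand": 0.06},
  {"xyz": [0,0,0],"rot": [0,0,0],"hand": 0.06},
  {"xyz": [0,0,-0.02],"rot": [0,0,0],"hand": 0.06},
  {"xyz": [0,0,-0.05],"rot": [0,0,0],"hand": 0.06},
  {"xyz": [0,0,-0.1],"rot": [0,0,0],"hand": 0.06},
  {"xyz": [0,0,-0.13],"rot": [0,0,0],"hand": 0.06},
  {"xyz": [0,0,-0.13],"rot": [0,0,0],"hand": 0.06},
])

```text
clock: 15.1
tool_pos: [0.514, 0.1706, 0.2991]
ee_rot: [[-0.017, -0.883, 0.47], [-1.0, 0.011, -0.016], [0.009, -0.47, -0.883]]
ft_force: [-0.5, -0.1, 0.5]
opening: 0.0601
grip_force: 0.0
```

```bash
python3 - <<'E'
from h import *
from rig import *
t=snapshot("top");s=snapshot("scene");out=[]
for p,x0,y0 in((t,225,155),(s,290,180)):
    out.append(cv2.resize(p["img"][y0:y0+80,x0:x0+80,::-1],None,fx=5,fy=5,interpolation=cv2.INTER_CUBIC))
cv2.imwrite("pics/f6.png",np.hstack(out));print(observe()["tool_pos"])
E
```

```text
[0.51387095 0.16945552 0.2961865 ]
```

View pics/f6.png

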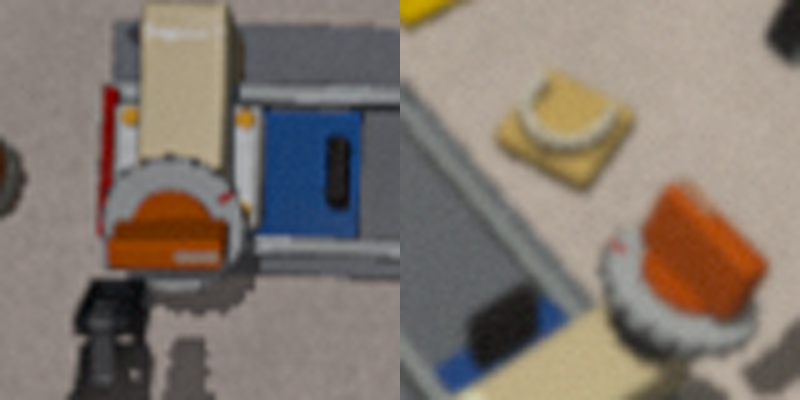

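The knob is released with the white line to the right at about 90°. The red mark is at top crop (225,197), roughly 60 to 65° round. Quantifying the slip from the marks.

```bash
python3 - <<'E'
from h import *
from scipy.optimize import least_squares
t,s=pickle.load(open("cal.pkl","rb"));q=np.load("q.npy");g=np.array([-62,100,191.])
cv=lambda a,x0,y0:(np.array(a)+.5)/5-.5+[x0,y0]
A=[(t,cv([185,118],225,165),0),(s,cv([572-400,287],300,180),0),(t,cv([225,197],225,155),1),(s,cv([616-400,246],290,180),1)]
def f(v):
    r=[]
    for p,m,i in A:
        d=np.cos(v[i])*UX-np.sin(v[i])*np.array([0,1,0]);r.append(proj(p,P(q,g-v[2]*AX+v[3]*d)[0]+[.004,-.001,-.002])[0]-m)
    return np.ravel(r)
r=least_squares(f,[.2,1,35,36]);print(r.x,r.fun.round(1))
E
```

```text
[ 0.1542987   1.00397104 25.90807728 33.60416527] [-0.4  0.8 -0.3 -0.1 -0.   0.3 -0.7  0.1]
```

The collar turned 0.85 rad out of the tool's 1.35 rad, so the slip is about 0.50 rad (29°). Handing in.

```bash
python3 -c "
from rig import *
print(finish_job())"
```

```text
the job is handed in; nothing more can be done
None
```

The job is handed in, with no verdict returned: the carrier is home against the red stop, the clutch slipped about 0.5 rad (29°) by my image measurement, and the knob is released with the arm clear; I did not measure the ram's force on the flask directly.

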